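Tip a covered filter into the tray's corner and set it on the pedestal

TASK

A round filter lies under the clear half cover of the hinged tray. Lift the tray by its ball knob until the filter slides out and comes to rest in the V-shaped corner at the hinge end, and let the tray down again gently, all the way. Then pick the filter out of the corner and lay it flat and centred on the round pedestal, without dropping it or shifting the other things.

Things in the scene. Friction and masses are not known exactly. Their poses are not given: they have to be found in the camera images.
- tray_base: fixed dark base plate (150x112x5 mm) of the tip tray; origin on the table under the tray's middle; x axis points from the V corner (hinge end) to the ball knob, y across, z up. Lowered, the grey metal tray covers x -0.090 to +0.064 m and is 116 mm wide; floor top 13 mm above the table, walls 10 mm higher and 4 mm thick
- tray (a joint): tilt of the tray: 0 lying level, grows as the knob end is lifted, at most 0.8 rad. No spring or latch: it falls back by its weight (0.25 kg). The floor is smooth (friction about 0.18): the filter starts to slide near 0.2 rad, runs into the corner within a second at 0.6 rad, and stays there when the tray is lowered gently
- tray_hinge (a point): middle of the tray's hinge axis, 8 mm above the table, 80 mm from the base's origin along its -x; the axis runs along the base's y
- tray_cover (a point): centre of the top of the clear cover (69 mm along x by 116 mm), fixed on the tray's knob half, x -0.005 to +0.064 m of the base; its top is 35 mm above the table, 19 mm are free between floor and cover, and it is open toward the corner
- tray_knob (a point): centre of the black ball knob, 18 mm across, on a 6 mm stem beyond the tray's end wall; 34 mm above the table when lowered: 170 mm along the base's x and 26 mm up from the hinge axis. Pinched across the base's y, it turns between the fingers as the tray tilts, so the gripper can stay upright
- tray_corner (a point): where the filter's centre lies when it rests on both fences (10 mm high, each 35 degrees off the base's x); 17 mm above the table when lowered. The fences end 36 mm apart at the floor's end, nothing stands before it, and the filter's rim juts out 7 mm there: one finger goes in front, the other inside the tray, gripping along the base's x
- filter_center (a point): centre (half-way up) of the filter: a flat disc, 50 mm across and 8 mm thick, black ring with an amber glass, 35 g
- pedestal_top (a point): centre of the top of the fixed pedestal: round, 40 mm across, black rubber, 45 mm above the table, on a slim stem and a foot 60 mm across and 8 mm high
- post_holder: black post holder, 50 mm tall, 36x24 mm, standing loose between the tray and the pedestal; bystander; origin at its underside
- bottle: small brown bottle with white cap, 22 mm across, 44 mm tall, standing loose; bystander; origin at its underside
- tape: roll of black tape, 64 mm across, 19 mm high, lying loose at the left; bystander; origin at its underside
- driver: screwdriver with red handle, 160 mm long, lying loose at the right; bystander; origin at its underside
Mind the look-alikes: they are no part of the job. There is more than one size of the tray_base; the job needs the larger.

How it is judged:
On the way, in this order (a step that is already met when the one before it is completed fails the run):
1. the tray is tipped up by more than 0.2 rad (value of joint tray above 0.2 rad), for 0.1 s.
2. the filter lies in the V corner (centre within 12 mm) and the tray is down again (value of joint tray below 0.05 rad and distance between filter_center and tray_corner below 0.012 m), for 0.2 s.
At the end, for the whole second after the job is handed in: The filter lies flat (within 0.1 rad) and at rest on the pedestal's top, its centre within 12 mm of the pedestal's centre, released; the tray lies lowered (below 0.05 rad) (horizontal distance between filter_center and pedestal_top below 0.012 m and z of filter_center in the frame of pedestal_top between 0.001 and 0.007 m and angle between filter_center's own z axis and vertical below 0.1 rad and value of joint tray below 0.05 rad); the robot touches nothing.
It fails at once if the filter falls onto the table (height (world z) of filter_center below 0.01 m).
It fails at once if the tray is dropped (it falls shut faster than 3 rad/s) (velocity of joint tray below -3 rad/s).
It fails at once if the post holder, bottle, tape roll or screwdriver is shifted by more than 30 mm (distance of any of post_holder, bottle, tape, driver from where it was at the start of the episode above 0.03 m).
It also fails if it takes over 53 s, if anything falls off the work surface, if the arm or the gripper's body presses on something with over 40 N, if the wrist force passes 120 N, or if a joint passes its speed limit or range.

ROBOT

A 6-joint arm with a two-finger parallel gripper is mounted at the origin on a cart in front of the work surface, level with it; the furniture and walls round the work are solid. World frame = base frame: x ahead of the robot, y to its left, z up, the work surface at z = 0. Lengths are in m, angles in rad, forces in N, time in s.
With the tool pointing down it reaches from about 0.425 to 0.95 m from the base axis. Payload 14.7 kg.
Tool frame: the origin (TCP) lies on the mounting face of the last link; the fingertips stand 173 mm ahead of it and the grasp point (between the pads) lies 155 mm ahead of it; z points along the fingers, y is the line along which they close (so a half turn about z gives the same grasp; the last joint's range is limited). The gripper opens to 85 mm and grips with 20 to 120 N. Pads are 22 mm wide; open, the fingers measure 114 mm over their backs; the gripper's body (76 mm by 85 mm) begins 54 mm behind the grasp point. The pads swing forward as they close: fully open they stand 13 mm farther back than shut.
Start: joints at [-0.047, 0.48, 1.596, -0, 1.065, -0.047], TCP at [0.65, 0, 0.405] pointing down, gripper open.
Joint ranges: [-2.75, 2.75], [-0.82, 2.05], [0.23, 2.67], [-1.56, 4.7], [0.09, 2.69], [-2.92, 2.92]. Speed limits (rad/s): [1.89, 1.89, 2.39, 3.01, 3.01, 3.01].

INTERFACE

Orientations are given as a unit quaternion [x, y, z, w].
In Python, from plant import sense, camera, close_job gives the robot as it stands.
- The arm moves only by the shell command python3 -m creep 'ROWS' [FORCE]. ROWS is JSON, a list of rows, each a list of 7 numbers: the turn, a rotation vector about the tool's x, y, z in units of 30 degrees (1.0 is 30 degrees), then the shift along the tool's x, y, z in units of 0.4 m (1.0 is 0.4 m), then the finger opening in mm, from 0 to 85.4. A call has 1 to 10 rows; each row is the pose to reach, as a shift and turn from the pose commanded when the call began, along the tool's axes at that moment; what a row does not reach only later rows make up. A row lasts 1/10 s, in which the tool goes at most 50 mm and 8.59 degrees, less where a joint would pass 70% of its speed; a pose out of reach is approached as far as the arm can. A call with a number of a shift or a turn outside -1 to 1 is refused whole. A call with a gripper value outside its range is refused whole. The fingers move at their own pace and stop on an object; FORCE is the grip in N (left out, the last holds). Time passes only in rows, so rows that repeat a pose let the fingers close. It gives the time, the measured TCP pose, the force and the opening at its end, in the units of the state.
- sense(): the state, without advancing time (a new reading comes with each control period).
- camera(name): name is "scene" or "side" or "wrist"; returns a dict with "img" (384x512x3 uint8, red, green, blue), "camera_matrix" (3x3 intrinsics, pixels), "dist_coeffs" ([k1, k2, p1, p2, k3] as OpenCV has them; the pictures are not rectified), "position" and "orientation" of the camera in the world. Camera axes: x right, y up, looking along -z (the intrinsics and any distortion apply to the point x, -y, -z); pixel columns grow to the right and rows downward; lengths in m; the calibration is good to about 2 mm. A picture is of the moment at which its call begins. There is no depth.
- close_job(): hands the job in, once; it reports no verdict.
The state is a dict: "time_s": time; "joint_pos": joint angles; "joint_vel": joint speeds; "joint_efforts": joint torques, N m; "eef_pos": TCP position; "eef_rot": TCP orientation; "ft_force": force on the tool from outside, world axes, zero at the start; "wrist_torque": the same for the moment, N m; "grip_width": opening from 0.0 (shut) to 1.0 (fully open).
Only numpy, scipy, OpenCV 4.12 (cv2) and the standard library are available. Lean on these libraries where they do the work, as an engineer would, in place of code of your own. Each camera call takes 0.05 s, during which the arm holds its last target. There are 200 camera calls.

## Working session

There is one attempt and no reset: what is moved stays moved. The work goes in short steps, Python scripts to look and compute and a shell command to move; the robot and the scene stay as the last step left them, time stands still between calls to the robot, and variables do not carry over. Pictures are saved under pics/ and viewed, on a budget of 10 in all, crops included, one or two more only if the job needs it, and the job is handed in when it is done.

```bash
mkdir -p pics; ls
python3 - <<'E'
from plant import sense,camera
import cv2,pickle
for n in("scene","side"):
    c=camera(n); pickle.dump(c,open(f'{n}.pkl','wb')); cv2.imwrite(f'pics/{n}0.png',cv2.cvtColor(c['img'],cv2.COLOR_RGB2BGR)); print(n,c['camera_matrix'],c['dist_coeffs'],c['position'],c['orientation'])
s=sense();print(s['eef_pos'],s['eef_rot'],s['time_s'])
E
```

```text
pics
scene [[438.62662975   0.         266.97560946]
 [  0.         438.62662975 192.70060811]
 [  0.           0.           1.        ]] [-0.15219962  0.          0.          0.          0.        ] [-0.39149471 -0.58526964  0.61056108] [ 0.45822066 -0.24427014 -0.42401362  0.74200969]
side [[367.4832684    0.         251.14575324]
 [  0.         367.4832684  187.13418812]
 [  0.           0.           1.        ]] [-0.10336244  0.          0.          0.          0.        ] [ 0.02897249 -0.8911101   0.51670618] [ 0.52234605 -0.13489801 -0.20188964  0.81743361]
[6.49828846e-01 4.97115239e-05 4.04140948e-01] [ 7.07096710e-01  7.07116641e-01 -3.58425627e-04 -4.12334426e-04] 0.1
```

View pics/scene0.png

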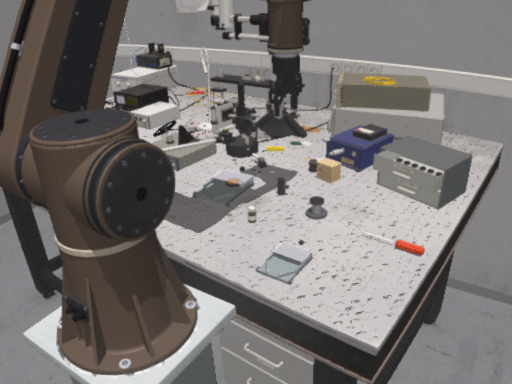

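View pics/side0.png

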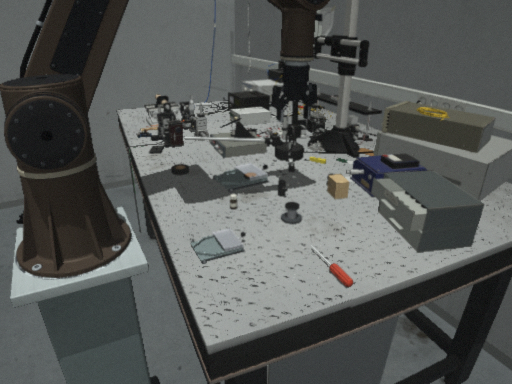

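Scene: tray candidates are at (235,185), which has an amber filter, and (287,262), which has none. The pedestal is at (317,206), the post holder at (282,186) and the bottle at (252,214). In the side view the trays are at (245,177) and (220,245). I'll measure their sizes and confirm in one enlarged crop.

```bash
cat > h.py <<'E'
import numpy as np,cv2,pickle
from scipy.spatial.transform import Rotation as R
def ray(c,uv):
    p=cv2.undistortPoints(np.array(uv,float).reshape(-1,1,2),c['camera_matrix'],np.array(c['dist_coeffs'])).reshape(-1,2)
    d=np.c_[p[:,0],-p[:,1],-np.ones(len(p))]
    return np.array(c['position']),R.from_quat(c['orientation']).apply(d)
def plane(c,uv,z):
    o,d=ray(c,uv); return o+d*((z-o[2])/d[:,2])[:,None]
def proj(c,P):
    q=R.from_quat(c['orientation']).inv().apply(np.atleast_2d(P)-c['position'])*[1,-1,-1]
    return cv2.projectPoints(q,np.zeros(3),np.zeros(3),c['camera_matrix'],np.array(c['dist_coeffs']))[0].reshape(-1,2)
E
python3 - <<'E'
from h import *
from plant import camera
a,b=[pickle.load(open(n+'.pkl','rb')) for n in('scene','side')]
w=camera('wrist');pickle.dump(w,open('wrist.pkl','wb'));print(w['position'],w['orientation'])
bgr=lambda c:cv2.cvtColor(c['img'],cv2.COLOR_RGB2BGR)
i=cv2.resize(bgr(a)[140:290,180:350],None,fx=2.9,fy=2.9,interpolation=cv2.INTER_CUBIC)
cv2.imwrite('pics/crop.png',i)
cv2.imwrite('pics/wrist0.png',bgr(w))
print(plane(a,[[235,185],[287,262],[317,200],[282,190],[252,220]],0.02).round(3))
print(plane(b,[[245,177],[220,245],[292,207],[282,192],[234,205]],0.02).round(3))
E
```

```text
[0.64937098 0.07437278 0.37185711] [-1.47272182e-01  8.32841135e-04 -1.46638513e-06  9.89095653e-01]
[[ 0.568  0.133  0.02 ]
 [ 0.305 -0.195  0.02 ]
 [ 0.601 -0.127  0.02 ]
 [ 0.607 -0.009  0.02 ]
 [ 0.42  -0.025  0.02 ]]
[[ 0.562  0.142  0.02 ]
 [ 0.317 -0.201  0.02 ]
 [ 0.583 -0.116  0.02 ]
 [ 0.611 -0.017  0.02 ]
 [ 0.438 -0.028  0.02 ]]
```

View pics/crop.png

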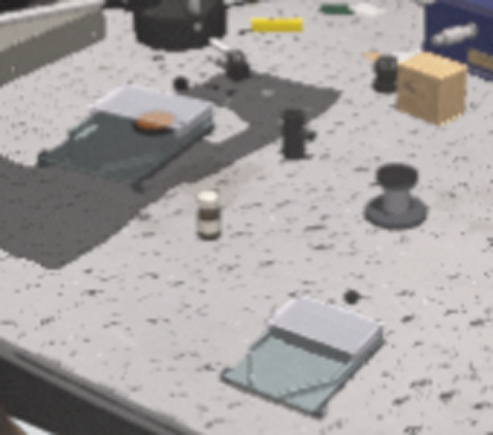

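View pics/wrist0.png

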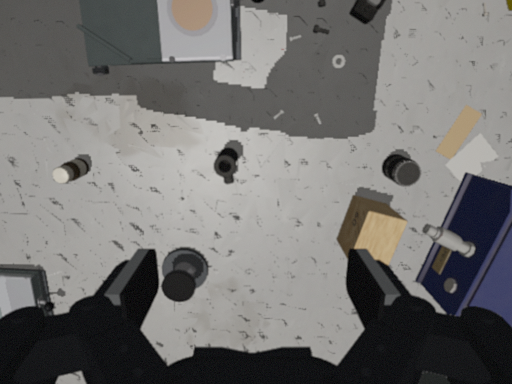

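Confirmed. The tray at scene (235,183) is the larger one and holds the amber filter under its cover, with its knob at about (242,169). The one at (287,262) is the smaller, empty look-alike. In the wrist view the pedestal top is at (180,285), the post holder at (227,160) and the bottle at (65,172), and the tray is cut off at the top. I'll move over the tray for a close look.

```bash
python3 -m creep '[[0,0,0,0.1,-0.05,0,85],[0,0,0,0.2,-0.1,0,85],[0,0,0,0.25,-0.1,0,85],[0,0,0,0.25,-0.1,0,85],[0,0,0,0.25,-0.1,0,85]]'
python3 - <<'E'
from h import *
from plant import camera,sense
w=camera('wrist');pickle.dump(w,open('wrist1.pkl','wb'));print(w['position'],w['orientation'],sense()['eef_pos'])
cv2.imwrite('pics/wrist1.png',cv2.resize(cv2.cvtColor(w['img'],cv2.COLOR_RGB2BGR),(800,600),interpolation=cv2.INTER_CUBIC))
E
```

```text
time_s: 0.65
eef_pos: [0.61, 0.1002, 0.4046]
eef_rot: [0.707, 0.708, -0.0, 0.0]
ft_force: [-0.4, 0.5, 0.1]
grip_width: 0.996
[0.60950534 0.17452126 0.37229708] [-1.47423217e-01  2.53130202e-04  4.91696170e-04  9.89073349e-01] [0.61016037 0.0996076  0.4045792 ]
```

View pics/wrist1.png

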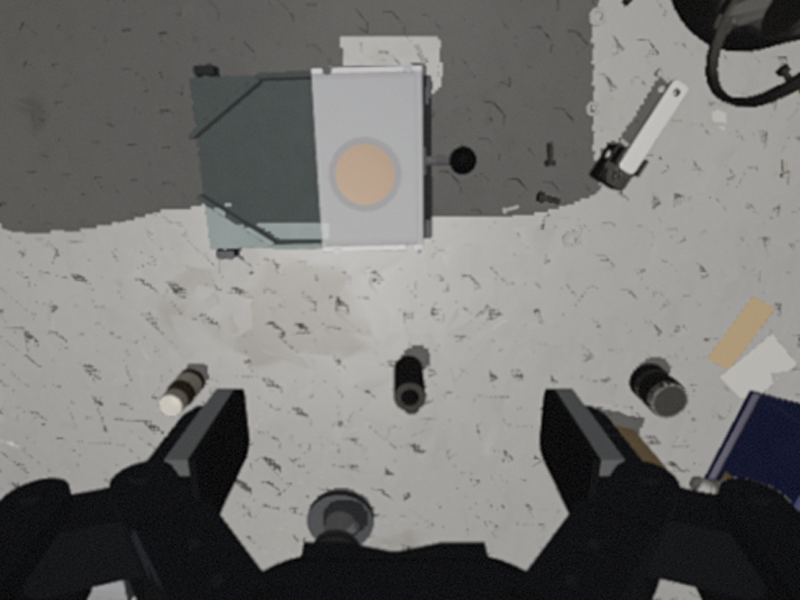

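The view shows the whole tray. In 800x600 pixels, the knob is at (462,160), the cover corners are at (313,69), (424,67), (432,246) and (321,249), the filter is at (365,174) and the post holder at (409,395).

Run:
```python
from h import *
w=pickle.load(open('wrist1.pkl','rb'));w0=pickle.load(open('wrist.pkl','rb'))
a,b=[pickle.load(open(n+'.pkl','rb')) for n in('scene','side')]
f=512/800
k=plane(w,np.array([[462,160]])*f,.034)[0]; C=plane(w,np.array([[313,69],[424,67],[432,246],[321,249]])*f,.035)
print('knob',k,'\ncover',C.round(4),np.linalg.norm(np.roll(C,-1,0)-C,axis=1)); cc=C.mean(0)
e=(C[1]-C[0]+C[2]-C[3]);e2=(C[0]-C[3]+C[1]-C[2]);print('yaw',np.arctan2(e[1],e[0]),np.arctan2(-e2[0],e2[1]))
d=(k-cc)[:2];print('cover->knob yaw',np.arctan2(d[1],d[0]),np.hypot(*d),'exp',.090-.0295)
print('filter',plane(w,np.array([[365,174]])*f,.017))
print('corner-side jambs',plane(w,np.array([[195,136],[203,197],[192,78],[210,250]])*f,.023))
print('ped',plane(w0,[[180,285]],.045),plane(a,[[317,198]],.045),plane(b,[[292,206]],.045))
print('holder top',plane(w,np.array([[409,396]])*f,.05))
for n,c in(('scene',a),('side',b)): print(n,'knob reproj',proj(c,k))
# darkest blob near knob
g=cv2.cvtColor(w['img'],cv2.COLOR_RGB2GRAY)[92:114,285:307];m=g<40;ys,xs=np.nonzero(m);print(xs.mean()+285,ys.mean()+92,m.sum())
```

```text
knob [0.65350962 0.16634397 0.034     ] 
cover [[0.5595 0.2208 0.035 ]
 [0.6279 0.2219 0.035 ]
 [0.6353 0.1101 0.035 ]
 [0.5602 0.108  0.035 ]] [0.06843011 0.11202998 0.07512236 0.11281441]
yaw 0.02233389974804785 0.03547939142983343
cover->knob yaw 0.01977223045700727 0.05780298370465375 exp 0.0605
filter [[0.58970294 0.15654165 0.017     ]]
corner-side jambs [[0.47757343 0.18181361 0.023     ]
 [0.47885923 0.14183157 0.023     ]
 [0.47929513 0.21770234 0.023     ]
 [0.47996213 0.10498468 0.023     ]]
ped [[ 0.56510714 -0.13799496  0.045     ]] [[ 0.56895442 -0.14099952  0.045     ]] [[ 0.55806349 -0.15041968  0.045     ]]
holder top [[0.62032427 0.0054907  0.05      ]]
scene knob reproj [[241.53468417 168.43510602]]
side knob reproj [[264.59218703 166.53874088]]
295.7395348837209 102.23255813953489 215
```

```bash
python3 -m creep '[[0,0,-0.25,0.05,0.03,0.1,60],[0,0,-0.5,0.1,0.06,0.2,60],[0,0,-0.75,0.15,0.1,0.3,60],[0,0,-1,0.165,0.109,0.325,60],[0,0,-1,0.165,0.109,0.325,60]]' 
python3 -m creep '[[0,0,-0.25,0,0,0,60],[0,0,-0.5,0,0,0,60],[0,0,-0.75,0,0,0,60],[0,0,-1,0,0,0,60],[0,0,-1,0,0,0,60]]' 
python3 -m creep '[[0,0,-0.25,0,0,0,40],[0,0,-0.5,0,0,0,40],[0,0,-0.75,0,0,0,40],[0,0,-1,0,0,0,40],[0,0,-1,0,0,0,40],[0,0,-1,0,0,0,40]]'
python3 - <<'E'
from h import *
from plant import camera,sense
w=camera('wrist');pickle.dump(w,open('wrist2.pkl','wb'));s=sense()
cv2.imwrite('pics/wrist2.png',cv2.cvtColor(w['img'],cv2.COLOR_RGB2BGR))
p=np.array(s['eef_pos']);M=R.from_quat(s['eef_rot']).as_matrix();print(p,M.round(3),s['joint_pos'],s['time_s'])
k=np.array([.6535,.1663,.189]);print('tool shift units',(M.T@(k-p))/.4,'knob exp px',proj(w,[.6535,.1663,.034]))
E
```

```text
time_s: 1.2
eef_pos: [0.6536, 0.1655, 0.272]
eef_rot: [0.499, 0.867, -0.001, -0.001]
ft_force: [0.1, -0.1, 0.8]
grip_width: 0.703
time_s: 1.7
eef_pos: [0.654, 0.1647, 0.2761]
eef_rot: [0.26, 0.966, 0.0, 0.001]
ft_force: [-0.2, 0.2, -0.5]
grip_width: 0.702
time_s: 2.3
eef_pos: [0.6537, 0.1655, 0.2753]
eef_rot: [0.004, 1.0, 0.0, 0.0]
ft_force: [0.5, 0.2, 0.3]
grip_width: 0.465
[0.65368943 0.16559296 0.27514377] [[-1.     0.007  0.   ]
 [ 0.007  1.     0.   ]
 [-0.     0.    -1.   ]] [ 2.03166897e-01  6.50894757e-01  1.64365768e+00 -6.16568711e-05
  8.46581259e-01 -1.36036739e+00] 2.35
tool shift units [0.00058506 0.00175321 0.21535928] knob exp px [[253.15272151 207.26821277]]
```

View pics/wrist2.png

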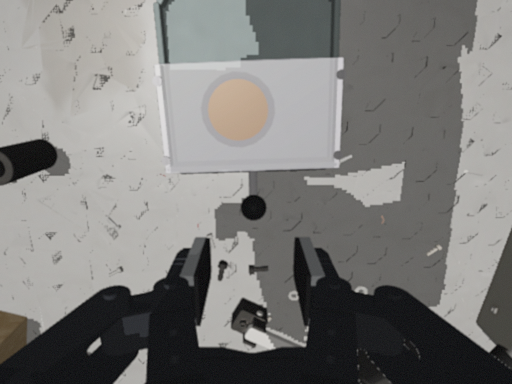

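The knob is at (253,207), exactly as predicted, and the fingers straddle it. I'll descend and pinch.

```bash
python3 -m creep '[[0,0,-0.05,0,0,0.1,40],[0,0,-0.05,0,0,0.2,40],[0,0,-0.05,0,0.002,0.215,40],[0,0,-0.05,0,0.002,0.215,15],[0,0,-0.05,0,0.002,0.215,10],[0,0,-0.05,0,0.002,0.215,10],[0,0,-0.05,0,0.002,0.215,10],[0,0,-0.05,0,0.002,0.215,10]]' 30
python3 - <<'E'
import numpy as np
# arc: knob rel hinge (170,26), tool units /0.4: x tool=-world x, z tool = -world z
r=np.hypot(.17,.026);a0=np.arctan2(.026,.17)
for t in np.arange(0,.66,.05): print(round(t,2),'tx %.3f tz %.3f'%((.17-r*np.cos(a0+t))/.4,(.026-r*np.sin(a0+t))/.4))
E
```

```text
time_s: 3.15
eef_pos: [0.6538, 0.1665, 0.1908]
eef_rot: [-0.012, 1.0, -0.0, 0.0]
ft_force: [-4.2, -5.7, -1.9]
grip_width: 0.188
0.0 tx 0.000 tz 0.000
0.05 tx 0.004 tz -0.021
0.1 tx 0.009 tz -0.042
0.15 tx 0.014 tz -0.063
0.2 tx 0.021 tz -0.083
0.25 tx 0.029 tz -0.103
0.3 tx 0.038 tz -0.123
0.35 tx 0.048 tz -0.142
0.4 tx 0.059 tz -0.160
0.45 tx 0.071 tz -0.178
0.5 tx 0.083 tz -0.196
0.55 tx 0.097 tz -0.213
0.6 tx 0.111 tz -0.229
0.65 tx 0.126 tz -0.244
```

```bash
python3 -m creep '[[0,0,0,0.004,0,-0.021,10],[0,0,0,0.009,0,-0.042,10],[0,0,0,0.014,0,-0.063,10],[0,0,0,0.021,0,-0.083,10],[0,0,0,0.029,0,-0.103,10],[0,0,0,0.038,0,-0.123,10],[0,0,0,0.048,0,-0.142,10],[0,0,0,0.059,0,-0.160,10],[0,0,0,0.071,0,-0.178,10],[0,0,0,0.083,0,-0.196,10]]'
python3 -m creep '[[0,0,0,0.014,0,-0.017,10],[0,0,0,0.028,0,-0.033,10],[0,0,0,0.035,0,-0.041,10],[0,0,0,0.035,0,-0.041,10],[0,0,0,0.035,0,-0.041,10],[0,0,0,0.035,0,-0.041,10],[0,0,0,0.035,0,-0.041,10],[0,0,0,0.035,0,-0.041,10],[0,0,0,0.035,0,-0.041,10],[0,0,0,0.035,0,-0.041,10]]'
python3 - <<'E'
from h import *
from plant import camera,sense
w=camera('wrist');s=camera('scene')
b=lambda c:cv2.cvtColor(c['img'],cv2.COLOR_RGB2BGR)
cv2.imwrite('pics/up.png',np.hstack([cv2.resize(b(w),(400,300)),cv2.resize(b(s)[110:230,160:320],(400,300))]))
E
```

```text
time_s: 4.15
eef_pos: [0.6207, 0.1656, 0.2697]
eef_rot: [-0.013, 1.0, -0.0, 0.001]
ft_force: [-1.0, -5.5, -2.1]
grip_width: 0.179
time_s: 5.15
eef_pos: [0.6067, 0.1653, 0.2858]
eef_rot: [-0.013, 1.0, -0.0, 0.001]
ft_force: [1.1, -6.1, -1.2]
grip_width: 0.182
```

View pics/up.png

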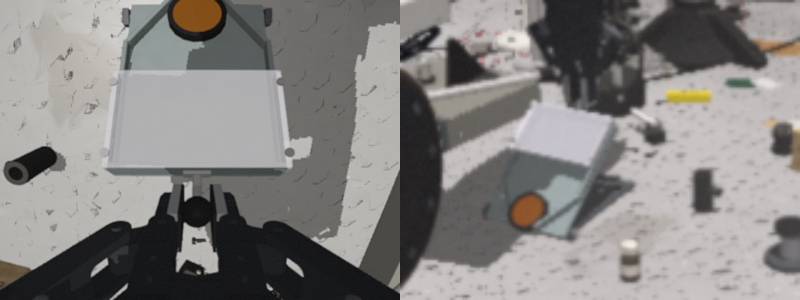

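The wrist and scene views both show the filter seated between the two fences at the hinge end, and the knob firmly held. I'll lower it along the same arc.

```bash
python3 -m creep '[[0,0,0,-0.021,0,0.024,10],[0,0,0,-0.035,0,0.041,10],[0,0,0,-0.047,0,0.059,10],[0,0,0,-0.059,0,0.077,10],[0,0,0,-0.070,0,0.095,10],[0,0,0,-0.080,0,0.114,10],[0,0,0,-0.089,0,0.134,10],[0,0,0,-0.097,0,0.154,10],[0,0,0,-0.104,0,0.174,10],[0,0,0,-0.109,0,0.195,10]]'
python3 -m creep '[[0,0,0,-0.003,0,0.010,10],[0,0,0,-0.005,0,0.021,10],[0,0,0,-0.007,0,0.032,10],[0,0,0,-0.009,0,0.038,10],[0,0,0,-0.009,0,0.042,10],[0,0,0,-0.009,0,0.043,10],[0,0,0,-0.009,0,0.043,10],[0,0,0,-0.009,0,0.043,10]]'
```

```text
time_s: 6.25
eef_pos: [0.651, 0.1664, 0.2077]
eef_rot: [-0.013, 1.0, 0.0, 0.002]
ft_force: [1.5, -6.2, -0.3]
grip_width: 0.182
time_s: 7.05
eef_pos: [0.6545, 0.1665, 0.1917]
eef_rot: [-0.013, 1.0, 0.0, 0.002]
ft_force: [-2.6, -7.1, 13.8]
grip_width: 0.185
```

The tray is down, with a 14 N upward contact force and the tool back at its starting height. I'll release, rise, and go over the corner while turning back.

```bash
python3 -m creep '[[0,0,0,0,0,-0.003,30],[0,0,0,0,0,-0.003,50],[0,0,0,0,0,-0.003,50],[0,0,0,0,0,-0.02,50],[0,0,0,0,0,-0.1,60],[0,0,0,0,0,-0.2,70],[0,0,0,0,0,-0.3,80],[0,0,0,0,0,-0.3,80]]'
python3 -m creep '[[0,0,0.25,0.1,0,0,85],[0,0,0.5,0.2,0,0,85],[0,0,0.75,0.3,0,0,85],[0,0,1,0.405,0,0,85],[0,0,1,0.405,0,0,85]]'
python3 -m creep '[[0,0,0.25,0,0,0,85],[0,0,0.5,0,0,0,85],[0,0,0.75,0,0,0,85],[0,0,1,0,0,0,85],[0,0,1,0,0,0,85]]'
python3 -m creep '[[0,0,0.25,0,0,0,85],[0,0,0.5,0,0,0,85],[0,0,0.75,0,0,0,85],[0,0,1,0,0,0,85],[0,0,1,0,0,0,85],[0,0,1,0,0,0,85]]'
python3 - <<'E'
from h import *
from plant import camera,sense
w=camera('wrist');pickle.dump(w,open('wrist3.pkl','wb'));s=sense()
i=cv2.cvtColor(w['img'],cv2.COLOR_RGB2BGR)
h=cv2.cvtColor(i,cv2.COLOR_BGR2HSV);m=cv2.inRange(h,(5,90,60),(25,255,255))
n,l,st,ce=cv2.connectedComponentsWithStats(m)
for j in range(1,n):
    if st[j,4]>150: print('amber',st[j],ce[j],plane(w,[ce[j]],.02))
cv2.imwrite('pics/wrist3.png',i)
p=np.array(s['eef_pos']);M=R.from_quat(s['eef_rot']).as_matrix();print(p,M.round(3),s['joint_pos'],s['time_s'])
print('exp corner px',proj(w,[.4915,.1625,.017]))
E
```

```text
time_s: 7.85
eef_pos: [0.6553, 0.1673, 0.3145]
eef_rot: [-0.013, 1.0, 0.001, 0.004]
ft_force: [0.6, 0.9, 0.8]
grip_width: 0.937
time_s: 8.35
eef_pos: [0.4865, 0.1622, 0.3081]
eef_rot: [0.248, 0.969, -0.001, -0.002]
ft_force: [-0.5, -0.5, -0.8]
grip_width: 0.999
time_s: 8.85
eef_pos: [0.492, 0.1627, 0.3084]
eef_rot: [0.489, 0.872, 0.0, 0.0]
ft_force: [0.3, -0.2, 0.5]
grip_width: 0.995
time_s: 9.45
eef_pos: [0.4918, 0.1626, 0.3084]
eef_rot: [0.695, 0.719, 0.0, 0.0]
ft_force: [-0.4, -1.3, 0.3]
grip_width: 0.998
amber [ 228  163   51   49 1954] [252.56243603 187.20214944] [[0.49173117 0.16331164 0.02      ]]
[0.49174849 0.1625974  0.30832319] [[-0.032  0.999  0.   ]
 [ 0.999  0.032  0.   ]
 [ 0.     0.    -1.   ]] [2.60792852e-01 4.25692812e-01 1.99115905e+00 2.73400121e-05
 7.24681069e-01 2.28744610e-01] 9.5
exp corner px [[252.24748162 187.13373082]]
```

View pics/wrist3.png

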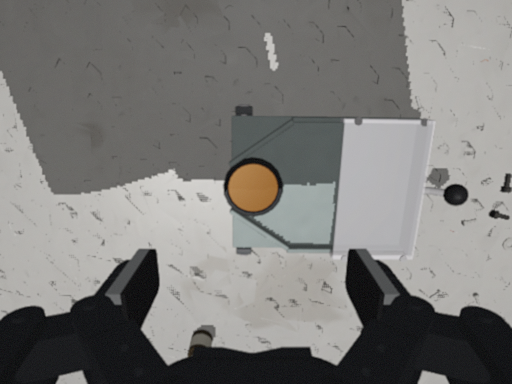

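The filter is at (253,187), which is (0.4917, 0.1633), within 1 mm of the expected corner. I'll descend along the tray's axis with one finger in front and one inside.

```bash
python3 -m creep '[[0,0,0,0.002,0,0.05,64],[0,0,0,0.002,0,0.12,64],[0,0,0,0.002,0,0.2,64],[0,0,0,0.002,0,0.25,64],[0,0,0,0.002,0,0.27,64],[0,0,0,0.002,0,0.29,64],[0,0,0,0.002,0,0.3,64],[0,0,0,0.002,0,0.306,64],[0,0,0,0.002,0,0.306,64]]' 25
python3 -m creep '[[0,0,0,0,0,0,56],[0,0,0,0,0,0,52],[0,0,0,0,0,0,46],[0,0,0,0,0,0,44],[0,0,0,0,0,0,44],[0,0,0,0,0,0,44]]'
```

```text
time_s: 10.4
eef_pos: [0.4918, 0.1634, 0.1863]
eef_rot: [0.698, 0.716, 0.0, 0.0]
ft_force: [-0.1, -0.1, 0.2]
grip_width: 0.749
time_s: 11.0
eef_pos: [0.4921, 0.1635, 0.1865]
eef_rot: [0.698, 0.716, 0.001, 0.0]
ft_force: [1.9, -0.6, 5.8]
grip_width: 0.567
```

Gripped: the opening reads 48 mm, under-reading the 50 mm disc by the same 2 mm as on the knob. I'll lift and check.

```bash
python3 -m creep '[[0,0,0,0,0,-0.01,44],[0,0,0,0,0,-0.03,44],[0,0,0,0,0,-0.07,44],[0,0,0,0,0,-0.14,44],[0,0,0,0,0,-0.22,44],[0,0,0,0,0,-0.25,44],[0,0,0,0,0,-0.25,44],[0,0,0,0,0,-0.25,44]]'
python3 - <<'E'
from h import *
from plant import camera,sense
w=camera('wrist');b=camera('side');pickle.dump(b,open('side4.pkl','wb'));pickle.dump(w,open('wrist4.pkl','wb'));s=sense()
f=lambda c:cv2.cvtColor(c['img'],cv2.COLOR_RGB2BGR)
cv2.imwrite('pics/lift.png',np.hstack([cv2.resize(f(w),(400,300)),cv2.resize(f(b)[110:230,190:350],(400,300),interpolation=cv2.INTER_CUBIC)]))
p=np.array(s['eef_pos']);M=R.from_quat(s['eef_rot']).as_matrix();print(p,M.round(3),s['grip_width'],s['joint_pos'])
h=cv2.cvtColor(f(w),cv2.COLOR_BGR2HSV);m=cv2.inRange(h,(5,90,60),(25,255,255))
n,l,st,ce=cv2.connectedComponentsWithStats(m)
for j in range(1,n):
    if st[j,4]>150: print('amber',st[j],ce[j],plane(w,[ce[j]],p[2]-.17+.001+.004))
E
```

```text
time_s: 11.8
eef_pos: [0.4913, 0.1633, 0.2855]
eef_rot: [0.698, 0.716, -0.0, -0.0]
ft_force: [0.8, -0.9, -1.3]
grip_width: 0.566
[0.49109671 0.1632261  0.284734  ] [[-0.026  1.    -0.002]
 [ 1.     0.026 -0.001]
 [-0.    -0.002 -1.   ]] 0.5653539358669563 [2.62293701e-01 4.62284853e-01 2.00906926e+00 3.03680301e-05
 6.72293155e-01 2.36114589e-01]
amber [ 208  221   88   79 5451] [251.81874885 259.89579894] [[0.49063062 0.16434633 0.119734  ]]
```

View pics/lift.png

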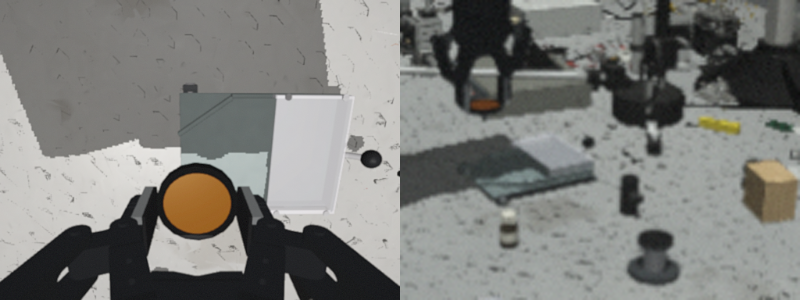

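The filter is held level and centred between the pads. In the side half of the view the tray is down, and the pedestal is at full-image (292,206). I'll now locate the pedestal top by segmenting its dark disc in the three views without occlusion.

Run:
```python
from h import *
w0=pickle.load(open('wrist.pkl','rb'));a,b=[pickle.load(open(n+'.pkl','rb')) for n in('scene','side')]
th=np.linspace(0,2*np.pi,40);tiles=[];obs=[]
for n,c,(u,v),r,T in(('w',w0,(180,285),28,(22,26,30)),('a',a,(317,202),16,(40,50,60)),('b',b,(292,208),16,(40,50,60))):
    g=cv2.cvtColor(c['img'],cv2.COLOR_RGB2GRAY)[v-r:v+r,u-r:u+r]
    for t in T:
        k,l,st,ce=cv2.connectedComponentsWithStats((g<t).astype('uint8'))
        for j in range(1,k):
            if st[j,4]>40:
                x,y,W,H,A=st[j]; q=[[u-r+x+(W-1)/2,v-r+y+(H-1)/2]]
                print(n,t,(x+u-r,y+v-r,W,H,A),np.array(q[0])+0,plane(c,q,.045)[0].round(4))
    P=np.array([.565,-.138,.045]);e=proj(c,P+.02*np.c_[np.cos(th),np.sin(th),0*th]);print(n,'expected size',np.ptp(e,0))
    tiles.append(cv2.resize(c['img'][v-r:v+r,u-r:u+r,::-1],(260,260),interpolation=cv2.INTER_NEAREST))
cv2.imwrite('pics/ped.png',np.hstack(tiles))
```

```text
w 22 (np.int32(152), np.int32(257), np.int32(6), np.int32(43), np.int32(194)) [154.5 278. ] [ 0.5361 -0.1289  0.045 ]
w 26 (np.int32(152), np.int32(257), np.int32(6), np.int32(44), np.int32(197)) [154.5 278.5] [ 0.536  -0.1295  0.045 ]
w 30 (np.int32(152), np.int32(257), np.int32(6), np.int32(44), np.int32(200)) [154.5 278.5] [ 0.536  -0.1295  0.045 ]
w 30 (np.int32(170), np.int32(271), np.int32(25), np.int32(17), np.int32(69)) [182. 279.] [ 0.568 -0.13   0.045]
w expected size [34.30422607 29.81488818]
a expected size [14.72827292  6.94939515]
b 40 (np.int32(286), np.int32(203), np.int32(12), np.int32(6), np.int32(51)) [291.5 205.5] [ 0.5585 -0.1473  0.045 ]
b 50 (np.int32(286), np.int32(203), np.int32(12), np.int32(7), np.int32(68)) [291.5 206. ] [ 0.5568 -0.1498  0.045 ]
b 60 (np.int32(286), np.int32(203), np.int32(13), np.int32(7), np.int32(79)) [292. 206.] [ 0.5581 -0.1504  0.045 ]
b expected size [14.26711971  6.52825007]
```

View pics/ped.png

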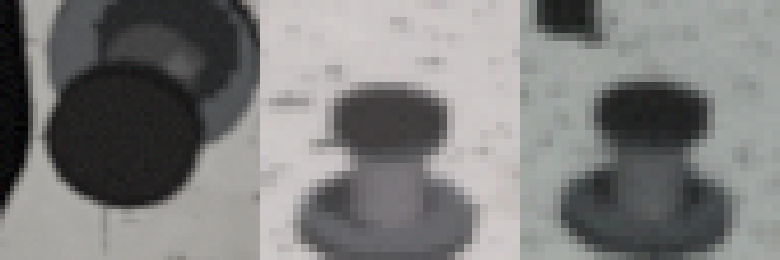

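The disc edges are clear in all three tiles. I'll take the centre from the top or bottom rim plus the expected half-height, which leaves out the rim thickness.

Run:
```python
from h import *
w0=pickle.load(open('wrist.pkl','rb'));a,b=[pickle.load(open(n+'.pkl','rb')) for n in('scene','side')]
px=[(w0,(178.5,286.2)),(a,(316.5,199.1)),(b,(291.6,204.9))]
A=np.zeros((3,3));y=np.zeros(3)
for c,q in px:
    print(plane(c,[q],.045)[0].round(4)); o,d=ray(c,[q]);d=d[0]/np.linalg.norm(d[0]);P=np.eye(3)-np.outer(d,d);A+=P;y+=P@o
x=np.linalg.solve(A,y);print('LS',x); t=plane(px[0][0],[px[0][1]],.045)[0]
# residual check on the known knob for side/scene
for c in(a,b): print(proj(c,[t,x]))
```

```text
[ 0.5632 -0.1396  0.045 ]
[ 0.5626 -0.1425  0.045 ]
[ 0.5608 -0.1444  0.045 ]
LS [ 0.56316801 -0.14139026  0.04354686]
[[315.62711271 198.75801258]
 [316.19097473 199.38847007]]
[[291.38589027 204.0163709 ]
 [291.68774732 204.74161792]]
```

The pedestal top is at about (0.563, -0.141), and the views agree within 4 mm. I'll carry the filter over.

```bash
python3 -m creep '[[0,0,0,-0.05,0.01,0,44],[0,0,0,-0.14,0.03,0,44],[0,0,0,-0.24,0.05,0,44],[0,0,0,-0.34,0.07,0,44],[0,0,0,-0.44,0.09,0,44],[0,0,0,-0.54,0.11,0,44],[0,0,0,-0.64,0.13,0,44],[0,0,0,-0.72,0.15,0,44],[0,0,0,-0.767,0.161,0,44],[0,0,0,-0.767,0.161,0,44]]'
python3 -m creep '[[0,0,0,0,0,0,44],[0,0,0,0,0,0.03,44],[0,0,0,0,0,0.06,44],[0,0,0,0,0,0.09,44],[0,0,0,0,0,0.12,44],[0,0,0,0,0,0.12,44],[0,0,0,0,0,0.12,44]]'
python3 - <<'E'
from h import *
from plant import camera,sense
s=sense();p=np.array(s['eef_pos']);M=R.from_quat(s['eef_rot']).as_matrix();print(p,M.round(3),s['grip_width'])
f=lambda c:cv2.cvtColor(c['img'],cv2.COLOR_RGB2BGR)
a=camera('scene');b=camera('side')
for c in(a,b):
    h=cv2.cvtColor(f(c),cv2.COLOR_BGR2HSV);print(proj(c,[.563,-.1415,.045]),proj(c,p-[0,0,.1695]))
cv2.imwrite('pics/over.png',np.hstack([cv2.resize(f(a)[172:222,287:347],(400,333),interpolation=cv2.INTER_CUBIC),cv2.resize(f(b)[178:228,262:322],(400,333),interpolation=cv2.INTER_CUBIC)]))
E
```

```text
time_s: 12.9
eef_pos: [0.5643, -0.1436, 0.2848]
eef_rot: [0.699, 0.716, -0.0, -0.0]
ft_force: [0.2, 0.4, -1.4]
grip_width: 0.564
time_s: 13.6
eef_pos: [0.564, -0.1415, 0.2374]
eef_rot: [0.698, 0.716, -0.0, -0.0]
ft_force: [0.7, 1.2, -0.2]
grip_width: 0.568
[ 0.56398074 -0.14148277  0.23743038] [[-0.026  1.    -0.001]
 [ 1.     0.026  0.   ]
 [ 0.    -0.001 -1.   ]] 0.5680981353006435
[[316.21450272 198.95197796]] [[316.58733361 191.29187628]]
[[291.68902809 204.30923526]] [[292.44636362 196.88483962]]
```

View pics/over.png

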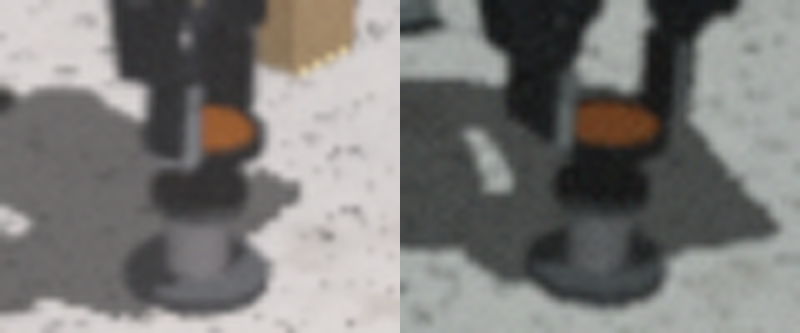

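Both views show the filter directly above the pedestal, within about 2 mm. I'll lower it to contact.

```bash
python3 -m creep '[[0,0,0,0,-0.002,0.02,44],[0,0,0,0,-0.002,0.035,44],[0,0,0,0,-0.002,0.042,44],[0,0,0,0,-0.002,0.045,44],[0,0,0,0,-0.002,0.045,44]]'
python3 -m creep '[[0,0,0,0,0,0.001,44],[0,0,0,0,0,0.002,44],[0,0,0,0,0,0.002,44]]'
```

```text
time_s: 14.2
eef_pos: [0.5632, -0.1417, 0.2197]
eef_rot: [0.698, 0.716, -0.0, -0.0]
ft_force: [0.1, 0.1, -1.0]
grip_width: 0.567
time_s: 14.5
eef_pos: [0.5633, -0.1417, 0.2192]
eef_rot: [0.698, 0.716, 0.0, 0.0]
ft_force: [-0.4, -0.2, -0.1]
grip_width: 0.567
```

```bash
python3 -m creep '[[0,0,0,0,0,0.002,44],[0,0,0,0,0,0.004,44],[0,0,0,0,0,0.004,44]]'
```

```text
time_s: 14.8
eef_pos: [0.5634, -0.1417, 0.218]
eef_rot: [0.698, 0.716, 0.0, 0.0]
ft_force: [-1.7, -0.1, 8.1]
grip_width: 0.562
```

Contact at 8 N. I'll release gently, rise and check.

```bash
python3 -m creep '[[0,0,0,0,0,-0.002,48],[0,0,0,0,0,-0.002,52],[0,0,0,0,0,-0.002,56],[0,0,0,0,0,-0.002,64],[0,0,0,0,0,-0.002,72],[0,0,0,0,0,-0.002,72]]'
python3 -m creep '[[0,0,0,0,0,-0.02,75],[0,0,0,0,0,-0.08,75],[0,0,0,0,0,-0.18,75],[0,0,0,0.05,0,-0.28,75],[0,0,0,0.05,0,-0.38,75],[0,0,0,0.05,0,-0.4,75],[0,0,0,0.05,0,-0.4,75]]'
python3 - <<'E'
from h import *
from plant import camera,sense
f=lambda c:cv2.cvtColor(c['img'],cv2.COLOR_RGB2BGR)
a=camera('scene');b=camera('side');w=camera('wrist')
print(proj(w,[.5632,-.1415,.053]))
h=cv2.cvtColor(f(w),cv2.COLOR_BGR2HSV);m=cv2.inRange(h,(5,90,60),(25,255,255))
n,l,st,ce=cv2.connectedComponentsWithStats(m)
for j in range(1,n):
    if st[j,4]>150: print('amber',st[j],ce[j],plane(w,[ce[j]],.053))
r=lambda i:cv2.resize(i,(400,300),interpolation=cv2.INTER_CUBIC)
cv2.imwrite('pics/end.png',np.vstack([np.hstack([r(f(a)[140:260,200:360]),r(f(b)[130:250,190:350])]),np.hstack([r(f(w)),r(f(b))])]))
E
```

```text
time_s: 15.4
eef_pos: [0.5632, -0.1416, 0.2182]
eef_rot: [0.698, 0.716, -0.0, -0.0]
ft_force: [-0.7, -0.7, 0.3]
grip_width: 0.843
time_s: 16.1
eef_pos: [0.563, -0.1217, 0.3803]
eef_rot: [0.698, 0.716, 0.001, 0.002]
ft_force: [-0.2, -0.3, -0.2]
grip_width: 0.88
[[253.23052713 197.5114541 ]]
amber [ 433   97   57   64 1894] [460.05015839 127.23178458] [[ 0.74828123 -0.06997885  0.053     ]]
amber [ 231  177   44   42 1446] [252.63969571 197.45366528] [[ 0.56263807 -0.14145713  0.053     ]]
```

View pics/end.png

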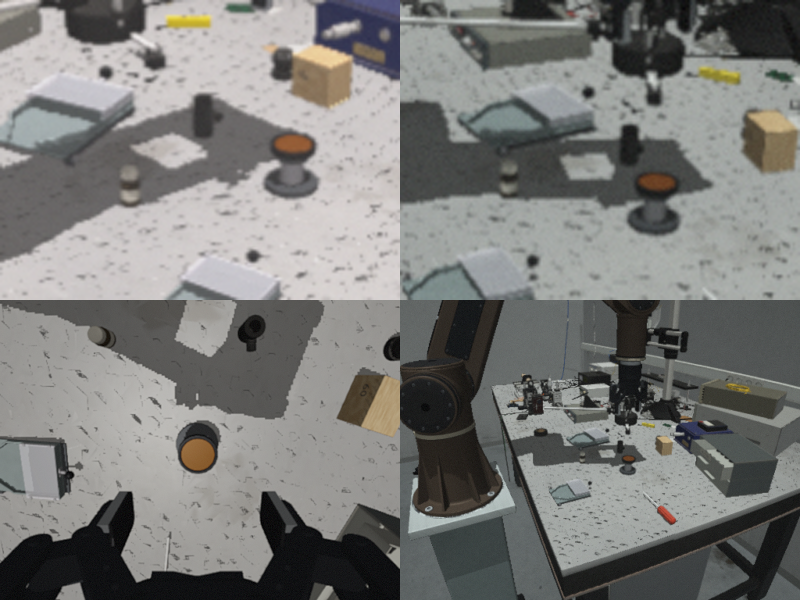

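The filter lies flat and centred on the pedestal. It measures (0.5626, -0.1415) and the pedestal is at (0.563, -0.141). The tray is down, nothing else has shifted, and the gripper is well clear, so I'm handing in.

```bash
python3 -c "
from plant import close_job;print(close_job())"
```

```text
the job is handed in; nothing more can be done
None
```

The job is handed in, at about 16 s of the allowed 53 s; the hand-in reported no verdict.

I lifted the larger tray by its knob to about 0.6 rad, which slid the filter into the V corner. I lowered the tray gently along the same arc, then gripped the filter along the tray's axis and laid it on the pedestal. Ten pictures were viewed.

- **Filter in the corner:** with the tray down, it measured within 1 mm of where I had worked out the corner to be.
- **Filter on the pedestal:** it lies flat and released, within about 1 mm of my estimate of the pedestal's centre. The three views behind that estimate differed by up to about 5 mm, against the 12 mm allowed.
- **Tray and bystanders:** the tray is down, and the post holder, bottle, tape and screwdriver look unmoved. This is by eye from the pictures; I did not measure the tray angle or their positions.
- **Robot:** it is clear of everything, with no contact force reading. No check failed.

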